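# Feel along a row of embossed bosses

### The arm

A 6-joint arm with a two-finger parallel gripper is mounted at the origin on the work surface. World frame = base frame: x ahead of the robot, y to its left, z up, the work surface at z = 0. Lengths are in m, angles in rad, forces in N, time in s.
With the tool pointing down it reaches from about 0.25 to 0.775 m from the base axis. Payload 8.9 kg.
Tool frame: the origin (TCP) lies at the very end of the fingers, on their centre line; the grasp point (between the pads) lies 19 mm behind it; z points along the fingers, y is the line along which they close (so a half turn about z gives the same grasp; the last joint's range is limited). The gripper opens to 85 mm and grips with 20 to 120 N. Pads are 22 mm wide; open, the fingers measure 114 mm over their backs; the gripper's body (76 mm by 85 mm) begins 54 mm behind the grasp point. The pads swing forward as they close: fully open they stand 13 mm farther back than shut.
Start: joints at [1.121, 0.291, -0.153, 1.127, 0, 1.431], TCP at [0.161, 0.5, 0.231] pointing down, gripper open.
Joint ranges: [-2.52, 2.52], [-0.91, 1.74], [-1.3, 1.37], [-1.96, 2.02], [-1.52, 1.47], [-3.14, 3.14]. Speed limits (rad/s): [2.22, 2.22, 2.79, 3.14, 3.14, 3.14].

### API

Orientations are given as a unit quaternion [w, x, y, z].
In Python, from station import bot gives the robot as it stands.
- The arm moves only by the tool jog_arm, never from a script. Its argument "deltas" is a list that holds one entry, the list of rows, each a list of 5 numbers: the shift along the tool's x, y, z in mm, then the turn about the tool's z in rad, then the opening, from 0 (shut) to 1 (fully open). In form: [[[dx, dy, dz, turn, grip], ...]]. A call has 1 to 12 rows; each row shifts and turns the commanded pose from where the row before left it, along the tool's axes as they then stand; what a row does not reach is not made up. A row lasts 1/10 s, in which the tool goes at most 50 mm and 8.59 degrees, less where a joint would pass 70% of its speed; a pose out of reach is approached as far as the arm can. A call with a gripper value outside its range is refused whole. The fingers move at their own pace and stop on an object; the grip force is fixed at half the most. Time passes only in rows, so rows that do not move let the fingers close. It gives the time, the measured TCP pose, the force, the opening and the grip force at its end, in the units of the state.
- bot.state(): the state, without advancing time (a new reading comes with each control period).
- bot.snapshot(name): name is "side" or "top" or "wrist"; returns a dict with "color" (400x640x3 uint8, blue, green, red), "intrinsics" (3x3 intrinsics, pixels), "R" (3x3) and "t" (3): a world point X has camera coordinates R X + t; the wrist camera has in their place "tool_from_camera" (4x4, takes a point from camera to tool coordinates, whose origin is the TCP and whose axes are the flange's). Camera axes: x right, y down, z forward; pixel columns grow to the right and rows downward; lengths in m; the calibration is good to about 2 mm. A picture is of the moment at which its call begins: read the wrist's pose just before it. There is no depth.
- bot.hand_in(): hands the job in; it is judged then, once.
The state is a dict: "t": time; "qpos": joint angles; "qvel": joint speeds; "effort": joint torques, N m; "ee_pos": TCP position; "tool_rot": TCP orientation; "wrist_force": force on the tool from outside, world axes, zero at the start; "moment": the same for the moment, N m; "grip_width": finger opening in m; "grasp_force": force on a finger pad.
Only numpy, scipy, OpenCV 4.12 (cv2) and the standard library are available. Lean on these libraries where they do the work, as an engineer would, in place of code of your own. Each camera call takes 0.05 s, during which the arm holds its last target. There are 200 camera calls.

### The job

Check the freshly hammered copper panel by feel: run your fingertips lightly along its curved row of five round bosses, from the boss beside the flower-shaped rosette to the boss beside the pointed leaf, touching the top of every boss in turn. Do not pick up, shift or press hard on the panel, leave the hammer, the punch and the bowl where they are, and finish with your hand clear.

Things in the scene. Friction and masses are not known exactly. Their poses are not given: they have to be found in the camera images.
- panel: Copper panel, 320 (own x) by 120 (own y) by 3 mm, 0.5 kg, face up on the rest, loose, with 3 mm play between stops. Origin: centre of its underside, 58 mm above the table; z up. Five bosses lie on an arc of 200 mm radius (arc centre x 0, y -188 mm), bowing to +y, joined by a bead 3 mm high, 5 mm wide; rosette at the arc's -x end, leaf at its +x end.
- rosette (a point): Centre of the rosette, a ring of eight small petals round a bud, 41 mm across and 3 to 4 mm high, at (-132, -38) mm on the panel, 44 mm from the first boss.
- leaf (a point): Centre of the leaf outline, pointed at its outer end, 44 mm long, 26 mm wide and 2.5 mm high, at (132, -38) mm on the panel, 44 mm from the last boss.
- bed (a joint): Downward travel of the rest's sprung plate, m: 0 at the top (as it stands with the panel on it), 0.012 at the bottom stop. A push of about 1 to 3 N starts it moving, then 0.4 N more per mm; it rises again by itself. At the stop it is rigid.
- rest: The rest under the panel: a fixed dark steel block, 330 by 140 mm at the foot, and over it a level rubber-topped plate 330 by 130 mm (own x by y) on springs, its top 58 mm above the table; six steel stops round its edge, 7 mm high, keep the panel from sliding off but do not hold it down. Origin: centre of the underside, on the table; z up.
- hammer: Bystander: a hammer, 240 mm long, lying on the table about 155 mm from the rest's centre line, on its -y side. Origin: on the table under it.
- punch: Bystander: a stepped steel punch standing upright on the table on the rest's +y side, 24 mm across at the foot, 85 mm tall. Origin: centre of the foot.
- bowl: Bystander: a small brass bowl on the table on the rest's +y side, 80 mm across, 45 mm high. Origin: centre of its underside.
- boss1: The first (beside the rosette) boss of the row: a shallow round dome embossed in the panel, 26 mm across, 6 mm high (3 mm above the bead), 50 mm along the arc from its neighbours. Origin: centre of its foot, on the panel's upper face; its top is 6 mm above the origin, 67 mm above the table.
- boss2: The second boss of the row: a shallow round dome embossed in the panel, 26 mm across, 6 mm high (3 mm above the bead), 50 mm along the arc from its neighbours. Origin: centre of its foot, on the panel's upper face; its top is 6 mm above the origin, 67 mm above the table.
- boss3: The third (middle) boss of the row: a shallow round dome embossed in the panel, 26 mm across, 6 mm high (3 mm above the bead), 50 mm along the arc from its neighbours. Origin: centre of its foot, on the panel's upper face; its top is 6 mm above the origin, 67 mm above the table.
- boss4: The fourth boss of the row: a shallow round dome embossed in the panel, 26 mm across, 6 mm high (3 mm above the bead), 50 mm along the arc from its neighbours. Origin: centre of its foot, on the panel's upper face; its top is 6 mm above the origin, 67 mm above the table.
- boss5: The last (beside the leaf) boss of the row: a shallow round dome embossed in the panel, 26 mm across, 6 mm high (3 mm above the bead), 50 mm along the arc from its neighbours. Origin: centre of its foot, on the panel's upper face; its top is 6 mm above the origin, 67 mm above the table.

How it is judged:
On the way, in this order (a step that is already met when the one before it is completed fails the run):
1. the fingertips touch the first (beside the rosette) boss (contact force between the fingers and boss1 above 0.3 N), for 0.1 s.
2. the fingertips touch the second boss (contact force between the fingers and boss2 above 0.3 N), for 0.1 s.
3. the fingertips touch the third (middle) boss (contact force between the fingers and boss3 above 0.3 N), for 0.1 s.
4. the fingertips touch the fourth boss (contact force between the fingers and boss4 above 0.3 N), for 0.1 s.
5. the fingertips touch the last (beside the leaf) boss (contact force between the fingers and boss5 above 0.3 N), for 0.1 s.
At the end, for the whole second after the job is handed in: All five bosses have been touched in order; the panel lies at rest within 12 mm of where it was, the sprung plate is back up (within 3 mm), and the hammer, punch and bowl are within 20 mm of where they were (distance of panel from where it was at the start of the episode below 0.012 m and linear speed of panel below 0.02 m/s and value of joint bed below 0.003 m and distance of each of hammer, punch, bowl from where it was at the start of the episode below 0.02 m).
It fails at once if the panel is pressed hard (over 15 N) (contact force between the fingers and panel above 15 N).
It fails at once if the panel is lifted (over 5 mm), tipped (over 0.1 rad) or pushed about (over 20 mm) (z of panel in the frame of rest above 0.063 m or angle between panel's own z axis and vertical above 0.1 rad or distance of panel from where it was at the start of the episode above 0.02 m).
It fails at once if the hammer is moved by more than 20 mm (distance of hammer from where it was at the start of the episode above 0.02 m).
It fails at once if the punch is moved by more than 20 mm (distance of punch from where it was at the start of the episode above 0.02 m).
It fails at once if the bowl is moved by more than 20 mm (distance of bowl from where it was at the start of the episode above 0.02 m).
It also fails if it takes over 42 s, if anything falls off the work surface, if the arm or the gripper's body presses on something with over 40 N, if the wrist force passes 120 N, or if a joint passes its speed limit or range.

## Working session

There is one attempt and no reset: what is moved stays moved. The work goes in short steps, Python scripts to look and compute and a tool call to move; the robot and the scene stay as the last step left them, time stands still between calls to the robot, and variables do not carry over. Pictures are saved under pics/ and viewed, at most 10 in all, crops included, and the job is handed in when it is done.

Besides the shell and the picture viewer there is one more tool, called after "Emit:" as name(argument=value, ...), one argument or row to a line, values as JSON. jog_arm: Moves the arm, as the interface text tells. Its arguments: {"type":"object","properties":{"deltas":{"type":"array","items":{"type":"array","items":{"type":"array","items":{"type":"number"}}}}},"required":["deltas"]}

```bash
mkdir -p pics
cat > h.py <<'E'
import numpy as np, cv2, json
from station import bot
def snap(n,f):
    s=bot.snapshot(n); cv2.imwrite(f'pics/{f}.png',s['color'])
    np.savez(f'pics/{f}.npz',**{k:v for k,v in s.items()}); return s
def ray(f,uv,z):
    s=np.load(f'pics/{f}.npz'); K,R,t=s['intrinsics'],s['R'],s['t']
    C=-R.T@t; d=R.T@np.linalg.inv(K)@np.array([*uv,1.]); return C+d*(z-C[2])/d[2]
def proj(f,X):
    s=np.load(f'pics/{f}.npz'); c=s['K'] if 'K' in s else s['intrinsics']; p=c@(s['R']@np.array(X)+s['t']); return p[:2]/p[2]
E
python3 - <<'E'
from h import *
snap('top','top'); snap('side','side'); s=bot.state()
print({k:np.round(s[k],3) for k in ('t','ee_pos','tool_rot','wrist_force','grip_width')})
E
```

```text
{'t': np.float64(0.1), 'ee_pos': array([0.16 , 0.5  , 0.231]), 'tool_rot': array([-0.   ,  0.155,  0.988, -0.001]), 'wrist_force': array([-0.248, -0.686, -0.681]), 'grip_width': np.float64(0.085)}
```

View pics/top.png

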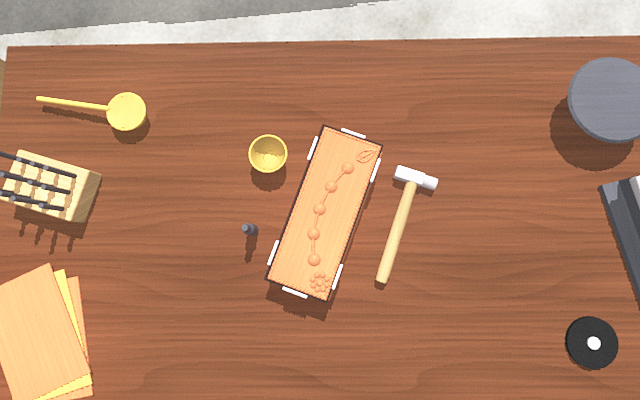

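View pics/side.png

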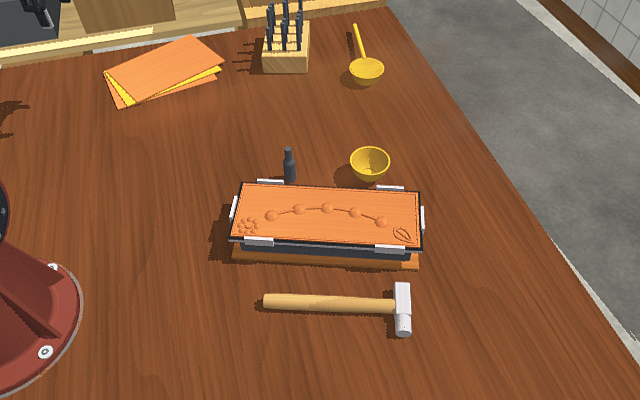

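The top view shows the panel with the rosette at about (320,282), the leaf at (367,157), and the bosses near (314,259), (314,234), (320,209), (331,187) and (348,168). The side view agrees: rosette on the robot's side, hammer nearest that camera, punch and bowl behind. Next I'll enlarge both views.

Run:
```python
from h import *
a=cv2.imread('pics/top.png')[115:310,260:390]; a=cv2.resize(cv2.rotate(a,cv2.ROTATE_90_CLOCKWISE),None,fx=4,fy=4,interpolation=cv2.INTER_CUBIC)
cv2.imwrite('pics/tc.png',a)
b=cv2.imread('pics/side.png')[170:270,225:425]; cv2.imwrite('pics/sc.png',cv2.resize(b,None,fx=4,fy=4,interpolation=cv2.INTER_CUBIC))
for f,P in(('top',[(314,259),(314,234),(320,209),(331,187),(348,168),(320,282),(367,157)]),('side',[(271,215),(299,209),(327,207),(355,211),(381,221),(247,226),(402,233)])):
    for p in P: print(f,p,np.round(ray(f,p,.066),4))
```

```text
top (314, 259) [0.4664 0.0472 0.066 ]
top (314, 234) [0.5142 0.0471 0.066 ]
top (320, 209) [0.5626 0.0353 0.066 ]
top (331, 187) [0.6057 0.0136 0.066 ]
top (348, 168) [ 0.6433 -0.0202  0.066 ]
top (320, 282) [0.4231 0.0359 0.066 ]
top (367, 157) [ 0.665  -0.0579  0.066 ]
side (271, 215) [0.4644 0.0467 0.066 ]
side (299, 209) [0.5144 0.0461 0.066 ]
side (327, 207) [0.5628 0.0367 0.066 ]
side (355, 211) [0.6072 0.0143 0.066 ]
side (381, 221) [ 0.6431 -0.0191  0.066 ]
side (247, 226) [0.4199 0.0347 0.066 ]
side (402, 233) [ 0.6683 -0.0531  0.066 ]
```

View pics/tc.png

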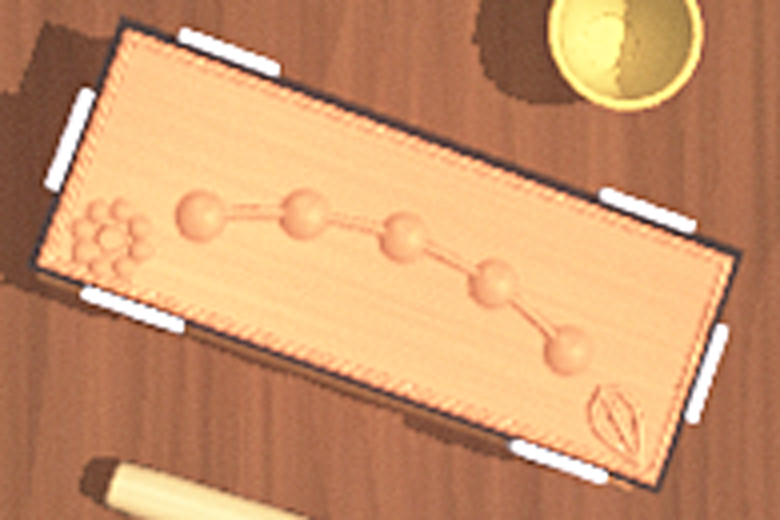

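View pics/sc.png

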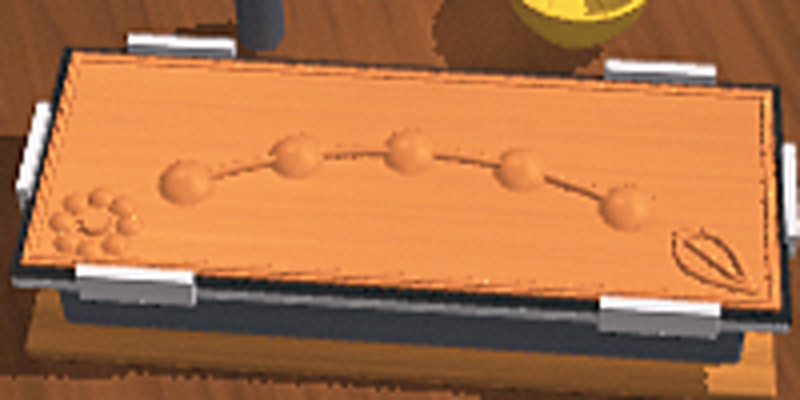

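```bash
cat >> h.py <<'E'
def bosses():
    a=np.arange(-2,3)*.25
    return np.c_[.2*np.sin(a),-.188+.2*np.cos(a),np.full(5,.0655)]
E
python3 - <<'E'
from h import *
from scipy.optimize import least_squares
M=np.vstack([bosses(),[[-.132,-.038,.0635],[.132,-.038,.0635]]])
t=np.array([(200,215),(303,214),(404,238),(493,282),(568,350),(112,239),(614,416)])
T=np.c_[260+(t[:,1]-1.5)/4,309-(t[:,0]-1.5)/4]
s=np.array([(185,181),(296,156),(408,151),(520,169),(626,207),(95,222),(709,259)])
S=np.c_[225+(s[:,0]-1.5)/4,170+(s[:,1]-1.5)/4]
def W(q):
    c,n=np.cos(q[2]),np.sin(q[2]); return np.c_[q[0]+c*M[:,0]-n*M[:,1],q[1]+n*M[:,0]+c*M[:,1],M[:,2]]
for nm,fs in(('top',[('top',T)]),('side',[('side',S)]),('both',[('top',T),('side',S)])):
    f=lambda q:np.concatenate([[np.array(proj(n,x))-o for x,o in zip(W(q),P)] for n,P in fs]).ravel()[:]
    r=least_squares(f,[.55,.02,-.36]); print(nm,r.x.round(4),'rms px',np.sqrt(np.mean(r.fun**2)).round(2))
B=W(r.x); np.save('B.npy',B); print(B.round(4))
st=bot.state(); q=st['tool_rot']; from scipy.spatial.transform import Rotation as Ro
R=Ro.from_quat(q,scalar_first=True).as_matrix(); print(R.round(4))
print('to b1 tool mm',(R.T@(B[0]-st['ee_pos'])*1e3).round(1)); print('steps',((B[1:5]-B[:4])@R*1e3).round(1))
print('punch',ray('top',(245,228),.085).round(3),'bowl',ray('top',(268,150),.045).round(3))
E
```

```text
top [ 0.5594  0.027  -0.3527] rms px 0.58
side [ 0.5582  0.026  -0.3589] rms px 0.44
both [ 0.5588  0.0266 -0.3555] rms px 0.6
[[ 0.4646  0.0483  0.0655]
 [ 0.5144  0.0492  0.0655]
 [ 0.563   0.0378  0.0655]
 [ 0.6072  0.0148  0.0655]
 [ 0.6443 -0.0185  0.0655]
 [ 0.4218  0.0369  0.0635]
 [ 0.6693 -0.055   0.0635]]
[[-9.521e-01  3.058e-01 -5.000e-04]
 [ 3.058e-01  9.521e-01 -1.100e-03]
 [ 2.000e-04 -1.200e-03 -1.000e+00]]
to b1 tool mm [-427.6 -336.4  165.6]
steps [[-47.2  16.2  -0. ]
 [-49.7   4.   -0. ]
 [-49.2  -8.4   0. ]
 [-45.5 -20.3   0. ]]
punch [0.526 0.177 0.085] bowl [0.687 0.142 0.045]
```

Emit:
jog_arm(
  deltas=[
    [[-18, -14, 0, 0, 0], [-36, -28, 0, 0, 0], [-36, -28, 0, 0, 0], [-36, -28, 0, 0, 0], [-36, -28, 0, 0, 0], [-36, -28, 0, 0, 0], [-36, -28, 0, 0, 0], [-36, -28, 0, 0, 0], [-36, -28, 0, 0, 0], [-36, -28, 0, 0, 0], [-36, -28, 0, 0, 0], [-36, -28, 0, 0, 0]],
  ],
)

```text
t: 1.3
ee_pos: [0.4568, 0.0648, 0.2312]
tool_rot: [-0.0, 0.155, 0.988, 0.0]
wrist_force: [0.6, 0.1, 0.0]
grip_width: 0.0002
grasp_force: 0.0
```

```bash
cat > g.py <<'E'
from h import *
from scipy.spatial.transform import Rotation as Ro
st=bot.state(); R=Ro.from_quat(st['tool_rot'],scalar_first=True).as_matrix(); B=np.load('B.npy')
print(st['t'],st['ee_pos'].round(4),st['wrist_force'].round(2),st['grip_width']); 
for i in range(5): print(i+1,((B[i]+[0,0,.0015]-st['ee_pos'])@R*1e3).round(1))
E
python3 g.py
```

```text
1.3 [0.4568 0.0648 0.2312] [0.57 0.09 0.  ] 0.0001649510948435302
1 [-12.4 -13.4 164.2]
2 [-59.6   2.8 164.2]
3 [-109.3    6.8  164.2]
4 [-158.5   -1.6  164.2]
5 [-204.   -21.9  164.2]
```

Emit:
jog_arm(
  deltas=[
    [[-6, -7, 20, 0, 0], [-7, -7, 25, 0, 0], [0, 0, 25, 0, 0], [0, 0, 25, 0, 0], [0, 0, 25, 0, 0], [0, 0, 20, 0, 0], [0, 0, 10, 0, 0], [0, 0, 0, 0, 0], [0, 0, 0, 0, 0]],
  ],
)

```text
t: 2.2
ee_pos: [0.4647, 0.0494, 0.0818]
tool_rot: [0.0, 0.155, 0.988, 0.0]
wrist_force: [0.5, 0.3, 0.8]
grip_width: 0.0003
grasp_force: 0.0
```

```bash
python3 g.py
python3 - <<'E'
from h import *
s=snap('side','s2')['color'][100:250,225:425]; cv2.imwrite('pics/s2c.png',cv2.resize(s,None,fx=4,fy=4,interpolation=cv2.INTER_CUBIC))
E
```

```text
2.2 [0.4647 0.0494 0.0818] [0.53 0.31 0.75] 0.00029556087929393486
1 [-0.2 -1.1 14.8]
2 [-47.4  15.1  14.9]
3 [-97.1  19.1  14.9]
4 [-146.3   10.7   14.9]
5 [-191.8   -9.7   14.9]
```

View pics/s2c.png

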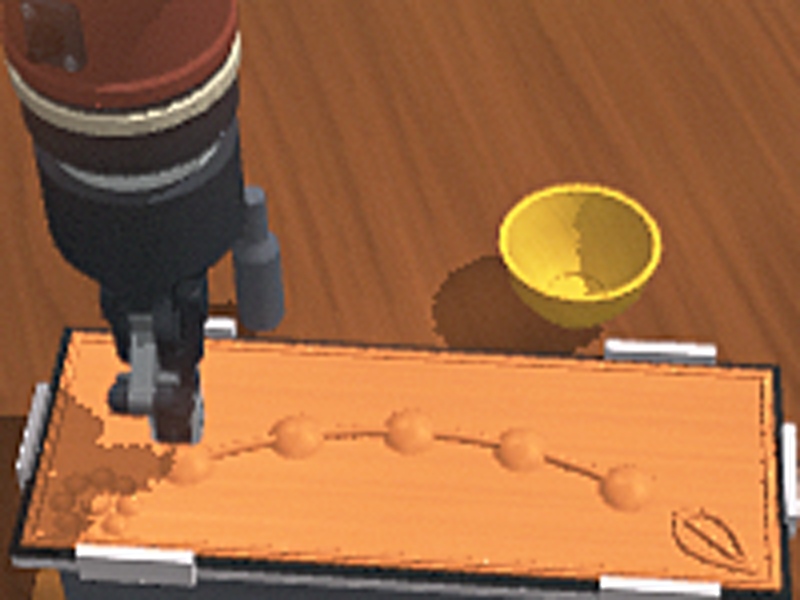

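The shut fingertips, ending at about (180,440) in the crop, hang right above boss 1 at about (187,464). Nothing has moved. I'll go down gently.

Emit:
jog_arm(
  deltas=[
    [[0, -1, 5, 0, 0], [0, 0, 4, 0, 0], [0, 0, 3, 0, 0], [0, 0, 1, 0, 0], [0, 0, 1, 0, 0], [0, 0, 0, 0, 0]],
  ],
)

```text
t: 2.85
ee_pos: [0.464, 0.0484, 0.0672]
tool_rot: [-0.0, 0.155, 0.988, -0.0]
wrist_force: [0.1, -0.2, -0.2]
grip_width: 0.0
grasp_force: 0.0
```

Emit:
jog_arm(
  deltas=[
    [[0, 0, 0.5, 0, 0], [0, 0, 0.5, 0, 0], [0, 0, 0, 0, 0]],
  ],
)

```text
t: 3.15
ee_pos: [0.4642, 0.0484, 0.0665]
tool_rot: [0.0, 0.155, 0.988, 0.0]
wrist_force: [-0.6, 0.2, 3.1]
grip_width: 0.0001
grasp_force: 1.5
```

Emit:
jog_arm(
  deltas=[
    [[0, 0, 0.5, 0, 0], [0, 0, 0, 0, 0]],
  ],
)

```text
t: 3.35
ee_pos: [0.4641, 0.0484, 0.0659]
tool_rot: [0.0, 0.155, 0.988, 0.0]
wrist_force: [-0.7, -0.8, 2.7]
grip_width: -0.0001
grasp_force: 1.6
```

Light contact on boss 1 (about 3 N at 66 mm). I'll run along the arc to boss 2, easing off over its flank.

Emit:
jog_arm(
  deltas=[
    [[-2, 0.8, 0, 0, 0], [-4.5, 1.8, 0, 0, 0], [-4.5, 1.8, 0, 0, 0], [-4.5, 1.8, -0.5, 0, 0], [-4.5, 1.7, -0.5, 0, 0], [-4.5, 1.6, 0, 0, 0], [-4.5, 1.5, 0, 0, 0], [-4.5, 1.4, 0, 0, 0], [-4.5, 1.3, 0, 0, 0], [-4.5, 1.3, 0, 0, 0], [-3, 0.8, 0, 0, 0], [-2, 0.5, 0, 0, 0]],
  ],
)

```text
t: 4.55
ee_pos: [0.5143, 0.0494, 0.0668]
tool_rot: [-0.0, 0.155, 0.988, -0.0]
wrist_force: [-2.5, 0.7, 3.5]
grip_width: 0.0002
grasp_force: 1.4
```

Emit:
jog_arm(
  deltas=[
    [[0, 0, 0.5, 0, 0], [0, 0, 0.5, 0, 0], [0, 0, 0, 0, 0]],
  ],
)

```text
t: 4.85
ee_pos: [0.5145, 0.0494, 0.0659]
tool_rot: [0.0, 0.155, 0.988, 0.0]
wrist_force: [-0.2, 0.3, 3.3]
grip_width: 0.0001
grasp_force: 1.6
```

```bash
python3 g.py
```

```text
4.85 [0.5145 0.0494 0.0659] [-0.22  0.3   3.28] 8.068760868162144e-05
1 [ 47.2 -16.3  -1.1]
2 [ 0.1 -0.2 -1.1]
3 [-49.6   3.8  -1. ]
4 [-98.8  -4.6  -1. ]
5 [-144.3  -24.9   -1. ]
```

Boss 2 is touched at 3.3 N. On to boss 3.

Emit:
jog_arm(
  deltas=[
    [[-2, 0.4, 0, 0, 0], [-4.7, 0.9, 0, 0, 0], [-4.7, 0.8, 0, 0, 0], [-4.7, 0.7, -0.5, 0, 0], [-4.7, 0.5, -0.5, 0, 0], [-4.7, 0.4, 0, 0, 0], [-4.7, 0.2, 0, 0, 0], [-4.7, 0.1, 0, 0, 0], [-4.7, 0, 0, 0, 0], [-4.7, -0.1, 0, 0, 0], [-3, -0.1, 0, 0, 0], [-2.3, 0, 0, 0, 0]],
  ],
)

```text
t: 6.05
ee_pos: [0.5627, 0.0378, 0.0668]
tool_rot: [-0.0, 0.155, 0.988, 0.0]
wrist_force: [-2.0, 0.7, 2.5]
grip_width: 0.0
grasp_force: 1.4
```

Emit:
jog_arm(
  deltas=[
    [[0, 0, 0.5, 0, 0], [0, 0, 0.5, 0, 0], [0, 0, 0, 0, 0]],
  ],
)

```text
t: 6.35
ee_pos: [0.563, 0.0377, 0.066]
tool_rot: [0.0, 0.155, 0.988, -0.0]
wrist_force: [-0.2, -0.3, 2.8]
grip_width: 0.0003
grasp_force: 1.6
```

```bash
python3 g.py
```

```text
6.35 [0.563  0.0377 0.066 ] [-0.21 -0.31  2.76] 0.0003275293023812467
1 [ 96.9 -20.1  -1.1]
2 [49.7 -3.9 -1.1]
3 [ 0.   0.1 -1. ]
4 [-49.1  -8.3  -1. ]
5 [-94.7 -28.6  -1. ]
```

Boss 3 is touched at 2.8 N. On to boss 4.

Emit:
jog_arm(
  deltas=[
    [[-2, -0.1, 0, 0, 0], [-4.7, -0.3, 0, 0, 0], [-4.7, -0.4, 0, 0, 0], [-4.7, -0.5, -0.5, 0, 0], [-4.7, -0.6, -0.5, 0, 0], [-4.7, -0.8, 0, 0, 0], [-4.7, -0.9, 0, 0, 0], [-4.7, -1.1, 0, 0, 0], [-4.7, -1.2, 0, 0, 0], [-4.5, -1.2, 0, 0, 0], [-3, -0.8, 0, 0, 0], [-2, -0.5, 0, 0, 0]],
  ],
)

```text
t: 7.55
ee_pos: [0.6069, 0.0148, 0.0669]
tool_rot: [-0.0, 0.155, 0.988, 0.0]
wrist_force: [-2.0, 0.4, 3.7]
grip_width: 0.0002
grasp_force: 1.4
```

Emit:
jog_arm(
  deltas=[
    [[0, 0, 0.5, 0, 0], [0, 0, 0.5, 0, 0], [0, 0, 0, 0, 0]],
  ],
)

```text
t: 7.85
ee_pos: [0.6071, 0.0147, 0.066]
tool_rot: [0.0, 0.155, 0.988, -0.0]
wrist_force: [0.0, -0.5, 3.7]
grip_width: 0.0
grasp_force: 1.6
```

```bash
python3 g.py
```

```text
7.85 [0.6071 0.0147 0.066 ] [ 0.04 -0.48  3.75] 3.792792594146414e-05
1 [146.  -11.6  -1.2]
2 [98.8  4.5 -1.1]
3 [49.1  8.5 -1.1]
4 [-0.1  0.1 -1. ]
5 [-45.6 -20.2  -1. ]
```

Boss 4 is touched at 3.7 N. On to boss 5.

Emit:
jog_arm(
  deltas=[
    [[-2, -0.6, 0, 0, 0], [-4.5, -1.5, 0, 0, 0], [-4.5, -1.6, 0, 0, 0], [-4.4, -1.7, -0.5, 0, 0], [-4.4, -1.8, -0.5, 0, 0], [-4.3, -1.9, 0, 0, 0], [-4.3, -2, 0, 0, 0], [-4.2, -2.1, 0, 0, 0], [-4.2, -2.2, 0, 0, 0], [-4, -2.2, 0, 0, 0], [-3, -1.6, 0, 0, 0], [-1.8, -1, 0, 0, 0]],
  ],
)

```text
t: 9.05
ee_pos: [0.6443, -0.0184, 0.0669]
tool_rot: [0.0, 0.155, 0.988, 0.0]
wrist_force: [-1.5, 1.4, 2.8]
grip_width: -0.0
grasp_force: 1.4
```

Emit:
jog_arm(
  deltas=[
    [[0, 0, 0.5, 0, 0], [0, 0, 0.5, 0, 0], [0, 0, 0, 0, 0]],
  ],
)

```text
t: 9.35
ee_pos: [0.6443, -0.0185, 0.066]
tool_rot: [0.0, 0.155, 0.988, -0.0]
wrist_force: [0.9, -0.1, 3.5]
grip_width: 0.0
grasp_force: 1.6
```

```bash
python3 g.py
```

```text
9.35 [ 0.6443 -0.0185  0.066 ] [ 0.91 -0.08  3.48] 2.9931895693049313e-05
1 [191.6   8.6  -1.2]
2 [144.4  24.8  -1.2]
3 [94.7 28.8 -1.1]
4 [45.6 20.4 -1.1]
5 [ 0.   0.1 -1. ]
```

All five are touched. Now I'll lift clear.

Emit:
jog_arm(
  deltas=[
    [[0, 0, -2, 0, 0], [0, 0, -6, 0, 0], [0, 0, -12, 0, 0], [0, 0, -20, 0, 0], [0, 0, -25, 0, 0], [0, 0, -25, 0, 0], [0, 0, -25, 0, 0], [0, 0, -20, 0, 0], [0, 0, -10, 0, 0], [0, 0, 0, 0, 0], [0, 0, 0, 0, 0], [0, 0, 0, 0, 0]],
  ],
)

```text
t: 10.55
ee_pos: [0.6433, -0.0183, 0.2095]
tool_rot: [-0.001, 0.155, 0.988, -0.0]
wrist_force: [-1.6, 0.4, -0.1]
grip_width: -0.0003
grasp_force: 0.0
```

Run:
```python
from h import *
snap('side','s3')
```

```text
(no output)
```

View pics/s3.png

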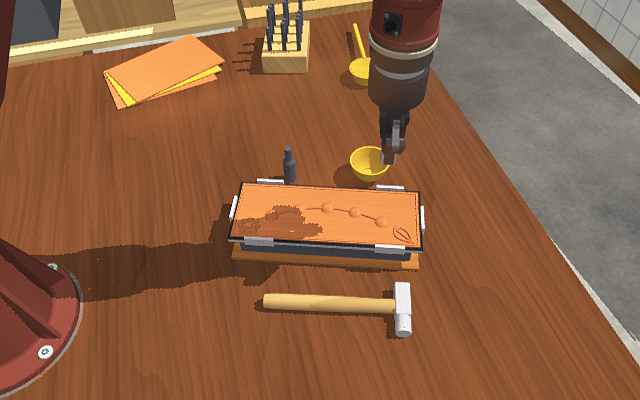

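The hand is clear. The panel (bosses at 327,207 and 381,221), hammer, punch and bowl are where they were, so I'll hand in.

```bash
python3 -c "
from station import bot
print(bot.hand_in())"
```

```text
the job is handed in; nothing more can be done
None
```

I ran the fingertips along all five bosses in order, rosette end to leaf end, with about 3 to 4 N on each, then lifted the hand clear and handed the job in; the last picture shows the panel, hammer, punch and bowl where they were, but the hand-in gave back no verdict.

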